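Put a sample jar back into its row and close the rack's end stop

ROBOT

A 6-joint arm with a two-finger parallel gripper is mounted at the origin on a cart in front of the work surface, level with it; the furniture and walls round the work are solid. World frame = base frame: x ahead of the robot, y to its left, z up, the work surface at z = 0. Lengths are in m, angles in rad, forces in N, time in s.
With the tool pointing down it reaches from about 0.325 to 1 m from the base axis. Payload 5.1 kg.
Tool frame: the origin (TCP) lies midway between the tips of the shut fingers; the grasp point (between the pads) lies tcp_to_grasp behind it (tcp_to_grasp is the distance from the TCP to the grasp point, in m); z points along the fingers, y is the direction in which the jaws open and shut (so a half turn about z gives the same grasp; the last joint's range is limited). The gripper opens to 85 mm and grips with 20 to 120 N. Pads are 22 mm wide; open, the fingers measure 114 mm over their backs; the gripper's body (76 mm by 85 mm) begins 54 mm behind the grasp point. The pads swing forward as they close: fully open they stand 13 mm farther back than shut.
Start: joints at [-1.393, 0.124, 1.65, -0, 1.367, -0.083], TCP at [0.168, -0.628, 0.231] pointing down, gripper open.
Joint ranges: [-2.61, 2.61], [-1.02, 2.33], [0.03, 2.71], [-1.35, 4.49], [0.32, 2.68], [-2.91, 2.91]. Speed limits (rad/s): [2.57, 2.57, 3.14, 3.14, 3.14, 3.14].

INTERFACE

Orientations are given as a unit quaternion [x, y, z, w].
In Python, from workcell import * gives the robot as it stands. The module is installed in compiled form; this text tells all that it offers.
- The arm moves only by the tool servo_tool, never from a script. Its argument "deltas" is a list of rows, each a list of 3 entries, a list of its own where there are three numbers: the shift along the tool's x, y, z in units of 30 mm (1.0 is 30 mm), then the turn about the tool's z in units of 6 degrees (1.0 is 6 degrees), then the finger opening in mm, from 0 to 85.4. In form: [[[tx, ty, tz], spin, hand], ...]. A call has 1 to 8 rows; each row is the pose to reach, as a shift and turn from the pose commanded when the call began, along the tool's axes at that moment; what a row does not reach only later rows make up. A row lasts 1/8 s, in which the tool goes at most 62.5 mm and 10.7 degrees, less where a joint would pass 70% of its speed; a pose out of reach is approached as far as the arm can. A call with a gripper value outside its range is refused whole. The fingers move at their own pace and stop on an object; the grip force is fixed at half the most. Time passes only in rows, so rows that repeat a pose let the fingers close. It gives the time, the measured TCP pose, the force and the opening at its end, in the units of the state.
- state(): the state, without advancing time (a new reading comes with each control period).
- grab_frame(name): name is "scene" or "side" or "wrist"; returns a dict with "frame" (420x560x3 uint8, blue, green, red), "depth" (420x560 float32, m along the optical axis (not along the pixel's ray), 0 where there is no reading), "camera_matrix" (3x3 intrinsics, pixels), "R" (3x3) and "t" (3): a world point X has camera coordinates R X + t. Camera axes: x right, y down, z forward; pixel columns grow to the right and rows downward; lengths in m; the calibration is good to about 2 mm. A picture is of the moment at which its call begins.
- finish_job(): hands the job in, once; it reports no verdict.
The state is a dict: "t": time; "qpos": joint angles; "dq": joint speeds; "joint_efforts": joint torques, N m; "eef_pos": TCP position; "tool_rot": TCP orientation; "contact_force": force on the tool from outside, world axes, zero at the start; "ft_torque": the same for the moment, N m; "finger_gap": opening from 0.0 (shut) to 1.0 (fully open).
Only numpy, scipy, OpenCV 4.12 (cv2) and the standard library are available. Lean on these libraries where they do the work, as an engineer would, in place of code of your own. Each camera call takes 0.05 s, during which the arm holds its last target.

TASK

One squat sample jar stands alone on the bench; it belongs in the rack, in the narrow gap between the middle jar and the jar next to the sliding end stop. Nudge the jars apart, gently, to open the gap, set the loose jar upright on the rack floor in that gap, then slide the end stop back against the row with a light, steady push of 12 to 15 N, until all four jars and the stop touch with no gaps. Do not force, tip or jam the jars, and leave everything else on the bench where it is.

Things in the scene. Friction and masses are not known exactly. Their poses are not given: they have to be found in the camera images.
- rack: fixed jar rack, 72 x 340 x 58 mm; y runs along the row towards the end wall, x across; origin on the underside, midway across. Floor 5 mm thick (jars stand at z = 5 mm); low rails up to z = 14 mm, channel 60 mm wide. The upright end wall is clamped rigidly with its inner face somewhere from y = +138 to +156 mm: not measured, feel for it. Row from the wall: jar_wall, jar_mid, gap, jar_end, stop.
- jar_wall: squat round jar in the rack nearest the end wall; white body, grey ribbed lid, 56 mm diameter, 50 mm high, 0.2 kg (may vary by 20 percent); origin at the centre of its underside, z up. Slides freely on the rack floor; the lid does not turn.
- jar_mid: second jar in the rack, on the wall side of the gap; same shape, size and origin as jar_wall
- jar_end: third jar in the rack, on the end stop's side of the gap; same shape, size and origin as jar_wall. At the start the gap between jar_mid and jar_end is 35 to 45 mm, with a little play elsewhere in the row (up to 20 mm at the end wall); a shut pair of fingers fits in, a jar does not.
- jar_new: the loose jar on the bench, to be put in the gap; same shape, size and origin as jar_wall; its bottom edge has a 3 mm bevel
- stop (a joint): sliding end stop of the rack. Value in m, growing as it moves away from the end wall (along rack -y). Its face towards the jars is at rack y = -84 mm minus the value. Travel ends hard at +0.006 (leaving room for four jars plus 4 to 22 mm, by where the wall is clamped) and at -0.020. No spring: it drags with about 3 N of friction and stays where it is left. Starts at -0.0065 to -0.002.
- stop_back (a point): centre of the back (side away from the jars) of the end stop's grey plate, 40 mm above the bench; push here along rack +y to close the row. The plate is 56 mm wide across the rack, 8 mm thick, from z = 6 to 56 mm; a low foot, top at z = 14.5 mm, reaches 25 mm out behind it.
- cup: empty low white cup, 60 mm diameter, 22 mm high, on the bench near the loose jar; origin at the centre of its underside; leave it alone
- tip_box: closed pipette-tip box 85 x 112 x 76 mm behind the rack; origin under its centre; leave it alone
- mortar: small white mortar, 119 mm across, 59 mm high, behind the rack; origin under its centre; leave it alone
Things that resemble listed ones, but are neither listed nor needed, are in the scene too. Leave any green or turquoise look-alike of the jar_end alone.

How it is judged:
By the outcome, as a careful person would: the job done as asked, in the order asked, and still so for the second after the job is handed in, with the robot touching nothing.
It also fails if it takes over 72 s, if anything falls off the work surface, if the arm or the gripper's body presses on something with over 40 N, if the wrist force passes 120 N, or if a joint passes its speed limit or range.

## Working session

There is one attempt and no reset: what is moved stays moved. The work goes in short steps, Python scripts to look and compute and a tool call to move; the robot and the scene stay as the last step left them, time stands still between calls to the robot, and variables do not carry over. Pictures are saved under pics/ and viewed, and the job is handed in when it is done.

Besides the shell and the picture viewer there is one more tool, called after "Call:" as name([rows], argument=value, ...), one row to a line, values as JSON. servo_tool: Moves the arm, as the interface text tells. Its arguments: {"type":"object","properties":{"deltas":{"type":"array","items":{"type":"array"}}},"required":["deltas"]}

```bash
mkdir -p pics; cat > h.py <<'E'
from workcell import *
import numpy as np, cv2, pickle
def snap(n,tag):
    f=grab_frame(n); cv2.imwrite(f'pics/{tag}.png',f['frame']); pickle.dump(f,open(f'{tag}.pkl','wb')); return f
def load(tag): return pickle.load(open(f'{tag}.pkl','rb'))
def cloud(f):
    d=f['depth'];K=f['camera_matrix'];v,u=np.indices(d.shape)
    c=np.stack([(u-K[0,2])/K[0,0]*d,(v-K[1,2])/K[1,1]*d,d],-1)
    P=(c-f['t'])@f['R']; P[d==0]=np.nan; return P
E
python3 - <<'E'
from h import *
print(state())
for n in ('scene','side','wrist'):
    f=snap(n,n+'0'); print(n,(-f['R'].T@f['t']).round(3))
E
```

```text
{'t': 0.0, 'qpos': array([-1.39263064e+00,  1.24533251e-01,  1.65168103e+00, -4.20816378e-05,
        1.36750935e+00, -8.25824044e-02]), 'dq': array([ 0.0003517 ,  0.00134752,  0.00142839,  0.00025325,  0.00033593,
       -0.00024052]), 'joint_efforts': array([ 6.86478306e-04, -4.23613393e+01, -3.65450191e+01, -2.58654308e-05,
        6.94167655e-03,  1.34429513e-05]), 'eef_pos': array([ 0.1674344 , -0.62742611,  0.23003066]), 'tool_rot': array([ 9.91512217e-01,  1.30009183e-01, -7.14816583e-05, -1.06328989e-03]), 'contact_force': array([0.21047418, 0.25860641, 0.71437012]), 'ft_torque': array([-0.01222759, -0.01679929, -0.04655483]), 'finger_gap': 0.9990051510170428}
scene [0.112 0.533 0.596]
side [ 0.605 -0.732  0.636]
wrist [ 0.244 -0.608  0.373]
```

View pics/scene0.png

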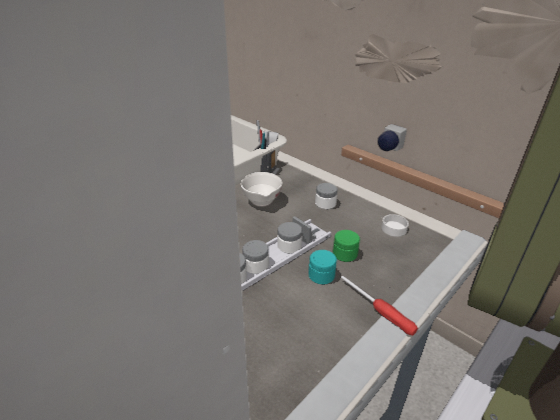

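View pics/side0.png

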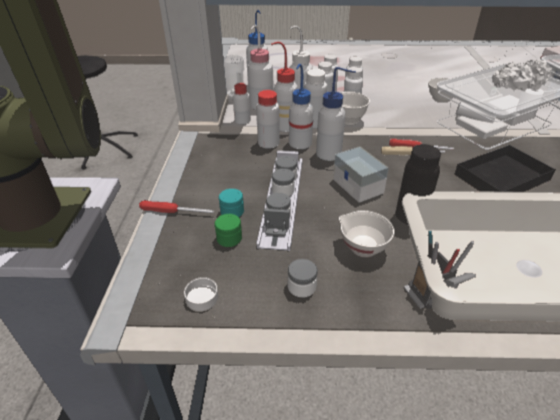

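View pics/wrist0.png

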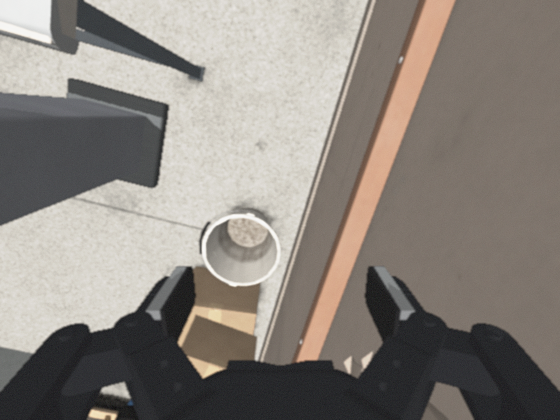

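The loose white jar with the grey lid is at scene (326,196) and side (302,278). Things it could be mistaken for, in the side view: green jar (229,230), turquoise jar (231,203), cup (201,294), and the rack jars at about (278,210). I'll check it in a crop and measure.

```bash
python3 - <<'E'
from h import *
f=load('side0');P=cloud(f);im=f['frame']
a=cv2.resize(im[140:320,180:400],None,fx=3.6,fy=3.3,interpolation=cv2.INTER_CUBIC);cv2.imwrite('pics/c1.png',a)
for u,v in [(302,270),(302,290),(201,294),(229,222),(231,196),(278,203),(284,176),(286,160),(276,215),(270,240),(366,230),(360,160)]:
    print(u,v,P[v,u].round(4))
z=P[...,2]
# lid top of loose
def fit(u0,u1,v0,v1,zl,zh):
    Q=P[v0:v1,u0:u1].reshape(-1,3);Q=Q[(Q[:,2]>zl)&(Q[:,2]<zh)]
    (c,r)=cv2.minEnclosingCircle((Q[:,:2]*1000).astype(np.float32));return len(Q),np.round(c,1),round(r,1),Q.mean(0).round(4)
print(fit(280,325,255,305,.045,.055)); print(fit(180,222,275,312,.015,.03))
E
```

```text
302 270 [ 0.6231 -0.1992  0.0478]
302 290 [ 0.6235 -0.2241  0.0209]
201 294 [ 0.4321 -0.2192 -0.0019]
229 222 [ 0.4701 -0.0672  0.0471]
231 196 [0.4635 0.0202 0.0486]
278 203 [ 0.5714 -0.0081  0.0529]
284 176 [0.582  0.0955 0.0529]
286 160 [0.5853 0.1637 0.0542]
276 215 [ 0.5681 -0.0385  0.0439]
270 240 [ 0.5561 -0.0752  0.0042]
366 230 [ 0.7629 -0.0559  0.0199]
360 160 [0.7664 0.1378 0.0736]
(526, array([ 623.1, -198.2]), 28.1, array([ 0.6233, -0.1998,  0.0482]))
(200, array([ 435.2, -229. ]), 31.2, array([ 0.4341, -0.229 ,  0.0189]))
```

View pics/c1.png

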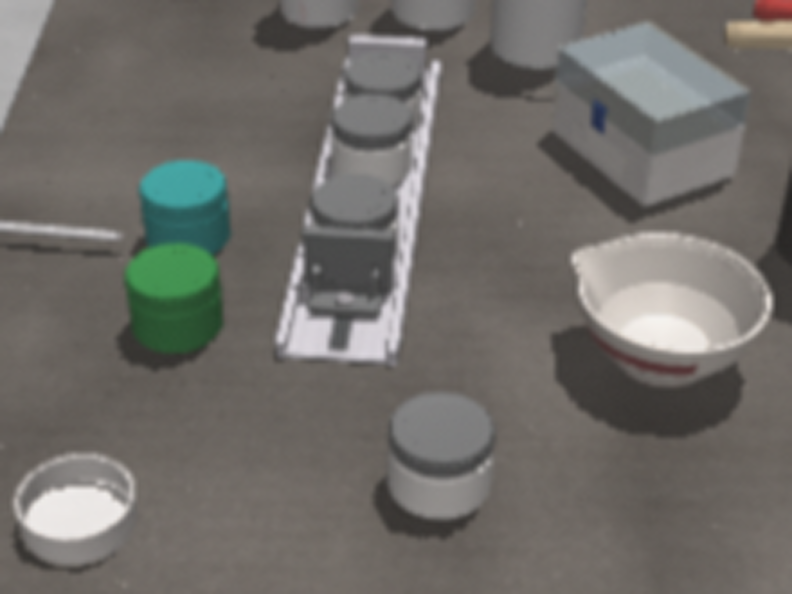

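The crop confirms it: the loose white jar with grey lid is at side (302,278), and the rack row runs from the stop (276,215) up to the wall (287,155). Next I'll fit the row.

```bash
python3 - <<'E'
from h import *
from scipy.optimize import least_squares
f=load('side0');P=cloud(f)
m=np.zeros(P.shape[:2],bool);m[145:260,255:310]=1
z=P[...,2]
Q=P[m&(z>.048)&(z<.0625)]
print(len(Q),Q[:,2].min(),Q[:,2].max())
# rasterise top-down 1px=0.5mm
def rast(zl,zh,name):
    q=P[m&(z>zl)&(z<zh)]
    x=((q[:,0]-.48)*2500).astype(int);y=((.24-q[:,1])*1700).astype(int)
    im=np.zeros((600,500),np.uint8);ok=(x>=0)&(x<500)&(y>=0)&(y<600)
    im[y[ok],x[ok]]=255;cv2.imwrite(name,im)
np.set_printoptions(suppress=True)
# floor/rails outline
q=P[m&(z>.003)&(z<.017)]
for yy in np.arange(-.11,.2,.03):
    s=q[abs(q[:,1]-yy)<.006]
    if len(s)>2: print(round(yy,3),len(s),s[:,0].min().round(4),s[:,0].max().round(4),s[:,2].max().round(4))
t=Q
for yy in np.arange(-.06,.19,.006):
    s=t[abs(t[:,1]-yy)<.003]
    if len(s): print(round(yy,3),len(s),(s[:,0].min()*1e3).round(1),(s[:,0].max()*1e3).round(1),(s[:,2].mean()*1e3).round(1))
E
```

```text
1032 0.04800265707716958 0.05833440430004143
-0.08 94 0.5289 0.6015 0.0141
-0.05 104 0.5312 0.6032 0.0166
-0.02 23 0.5336 0.6051 0.0141
0.01 13 0.5361 0.6071 0.0141
0.04 13 0.5386 0.6093 0.014
0.07 21 0.5415 0.6115 0.0156
0.1 24 0.5445 0.6139 0.0154
0.13 11 0.5456 0.6163 0.0131
0.16 5 0.6138 0.6189 0.0134
0.19 16 0.5507 0.6216 0.0158
-0.042 22 555.3 594.2 51.3
-0.036 76 542.2 596.2 52.8
-0.03 16 541.8 591.8 54.1
-0.024 23 558.7 582.9 51.3
-0.018 46 551.9 589.3 52.8
-0.012 30 549.5 595.8 52.5
-0.006 45 544.7 595.7 52.8
-0.0 50 544.4 597.9 52.8
0.006 32 544.1 597.7 52.7
0.012 45 543.7 597.7 52.8
0.018 35 545.7 595.3 53.1
0.024 19 554.4 586.1 53.4
0.03 6 561.0 579.2 53.1
0.072 9 568.4 587.3 50.8
0.078 33 561.0 596.7 52.0
0.084 36 555.9 601.4 52.5
0.09 31 553.4 603.7 52.6
0.096 36 553.0 606.0 52.7
0.102 30 552.8 606.0 53.3
0.108 31 555.0 603.5 53.0
0.114 28 552.4 601.0 52.9
0.12 20 561.9 596.1 53.3
0.126 11 566.5 588.6 52.8
0.132 19 571.1 595.9 52.2
0.138 25 565.9 603.2 51.8
0.144 27 560.7 608.2 52.4
0.15 33 560.5 610.7 52.3
0.156 26 557.6 608.1 52.5
0.162 33 557.5 610.6 52.8
0.168 23 562.3 610.5 52.8
0.174 28 564.6 605.4 53.1
0.18 12 572.1 602.8 53.2
0.186 6 579.7 592.5 52.6
```

```bash
python3 - <<'E'
from h import *
from scipy.optimize import least_squares
import workcell
print([n for n in dir(workcell) if not n.startswith('_')])
try: print(tcp_to_grasp)
except Exception as e: print(e)
f=load('scene0');P=cloud(f)
for u,v in [(420,180),(390,138),(400,60),(300,100),(370,200),(440,240),(326,188),(300,280),(400,300)]: print('scene',u,v,P[v,u].round(3))
f=load('wrist0');P=cloud(f)
for u,v in [(380,180),(500,200),(330,180),(240,230),(100,30),(460,50),(480,380)]: print('wrist',u,v,P[v,u].round(3))
f=load('side0');P=cloud(f);z=P[...,2]
m=np.zeros(z.shape,bool);m[145:260,255:310]=1
for c0 in [(.571,0.0),(.579,.098),(.584,.158),(.623,-.198)]:
    mm=m if c0[1]>-.1 else np.ones_like(m)
    d=np.hypot(P[...,0]-c0[0],P[...,1]-c0[1])
    Q=P[mm&(z>.047)&(z<.056)&(d<.036)]
    # move a disc r=28.3 maximising inliers
    best=max(((np.hypot(Q[:,0]-c0[0]-dx,Q[:,1]-c0[1]-dy)<.0285).sum(),-np.hypot(dx,dy),dx,dy) for dx in np.arange(-.012,.0121,.001) for dy in np.arange(-.012,.0121,.001))
    C=[(dx,dy) for dx in np.arange(-.012,.0121,.001) for dy in np.arange(-.012,.0121,.001) if (np.hypot(Q[:,0]-c0[0]-dx,Q[:,1]-c0[1]-dy)<.0285).sum()>=best[0]-1]
    print(c0,len(Q),best[0],(np.array(c0)+np.mean(C,0)).round(4),np.ptp(C,0).round(4))
E
```

```text
['MotionError', 'finish_job', 'grab_frame', 'state', 'tcp_to_grasp']
0.0187
scene 420 180 [ 0.612 -0.782 -0.172]
scene 390 138 [ 0.74  -0.732 -0.024]
scene 400 60 [ 0.794 -0.807  0.23 ]
scene 300 100 [ 1.259 -0.824 -0.036]
scene 370 200 [ 0.548 -0.295 -0.001]
scene 440 240 [ 0.333 -0.263  0.   ]
scene 326 188 [ 0.626 -0.195  0.048]
scene 300 280 [nan nan nan]
scene 400 300 [ 0.306 -0.026  0.004]
wrist 380 180 [ 0.181 -0.812 -0.157]
wrist 500 200 [ 0.223 -0.824  0.108]
wrist 330 180 [ 0.084 -0.823 -0.607]
wrist 240 230 [-0.29  -0.559 -0.885]
wrist 100 30 [ 0.297 -0.269 -0.21 ]
wrist 460 50 [ 0.388 -0.823 -0.081]
wrist 480 380 [ 0.182 -0.69   0.3  ]
(0.571, 0.0) 350 335 [0.571  0.0023] [0.002 0.001]
(0.579, 0.098) 273 264 [0.5788 0.0998] [0.002 0.002]
(0.584, 0.158) 248 234 [0.585  0.1582] [0.002 0.001]
(0.623, -0.198) 450 450 [ 0.6233 -0.198 ] [0.002 0.002]
```

Call:
servo_tool([
  [[1.5,-1.5,0],-1.7,85],
  [[3,-3,0],-3.4,60],
  [[4.5,-4.5,0],-5.1,0],
  [[6,-6,0],-6.8,0],
  [[7.5,-7.3,0],-8.5,0],
  [[9,-8.7,0],-10.2,0],
  [[10,-9.7,0],-11.77,0],
  [[10,-9.7,0],-11.77,0],
])

```text
t: 1.15
eef_pos: [0.3833, -0.2673, 0.2311]
tool_rot: [0.732, 0.681, 0.0, -0.0]
contact_force: [-0.9, 0.2, -0.3]
finger_gap: -0.005
```

```bash
cat >> h.py <<'E'
from scipy.spatial.transform import Rotation as Ro
def delta(target,yawy=None):
    s=state();R=Ro.from_quat(s['tool_rot']).as_matrix()
    d=R.T@(np.array(target)-s['eef_pos'])/.03
    # spin so that tool y aligns with world yaw (rad, mod pi)
    out=[d.round(3)]
    if yawy is not None:
        y=np.arctan2(R[1,1],R[0,1]); e=(yawy-y+np.pi/2)%np.pi-np.pi/2
        out.append(round(-np.degrees(e)/6,3))
    return out
E
python3 -c "
from h import *
s=state();print(s['t'],s['eef_pos'],s['qpos'].round(2),s['contact_force'],s['finger_gap']);print(delta([.575,.051,.2],-.0775))
P=cloud(load('side0'));Q=P[(P[...,1]>.19)&(P[...,1]<.45)&(P[...,2]>.08)&(P[...,0]<.9)];print(Q.min(0),Q.max(0),len(Q))
"
```

```text
1.15 [ 0.38326113 -0.26730265  0.23111432] [-0.72 -0.3   2.04  0.    1.39 -0.65] [-0.88086863  0.23533504 -0.3141223 ] -0.004631193580430697
[array([11.047,  5.602,  1.04 ]), np.float64(0.044)]
[0.25548241 0.24204316 0.08002617] [0.89964526 0.44999389 0.37243492] 9825
```

Call:
servo_tool([
  [[1.8,0.9,0.2],0,0],
  [[3.6,1.8,0.4],0,0],
  [[5.4,2.7,0.6],0,0],
  [[7.2,3.6,0.8],0,0],
  [[9.0,4.5,1.0],0,0],
  [[11.05,5.6,1.2],0.04,0],
  [[11.05,5.6,1.2],0.04,0],
  [[11.05,5.6,1.2],0.04,0],
])

```text
t: 2.15
eef_pos: [0.5755, 0.0472, 0.1947]
tool_rot: [0.736, 0.677, -0.001, -0.0]
contact_force: [-0.3, -0.4, -0.2]
finger_gap: -0.003
```

```bash
python3 - <<'E'
from h import *
s=state();print(s['t'],s['eef_pos'],s['qpos'].round(2),s['contact_force'],s['finger_gap'])
f=snap('wrist','w1');snap('side','s1')
P=cloud(f);print((-f['R'].T@f['t']).round(3))
E
```

```text
2.15 [0.57550695 0.04720129 0.19472742] [-0.01 -0.01  1.85 -0.    1.3   0.07] [-0.32167484 -0.37217026 -0.20461083] -0.002535139941756544
[0.582 0.126 0.338]
```

View pics/w1.png

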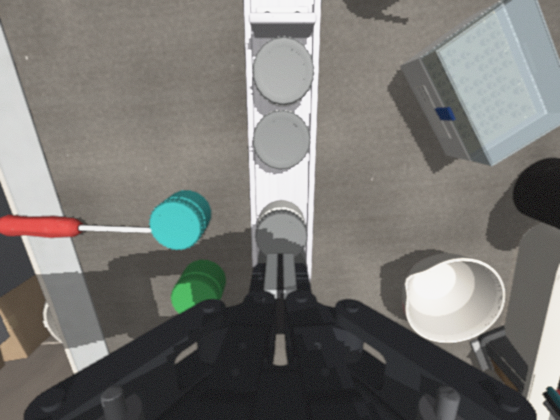

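View pics/s1.png

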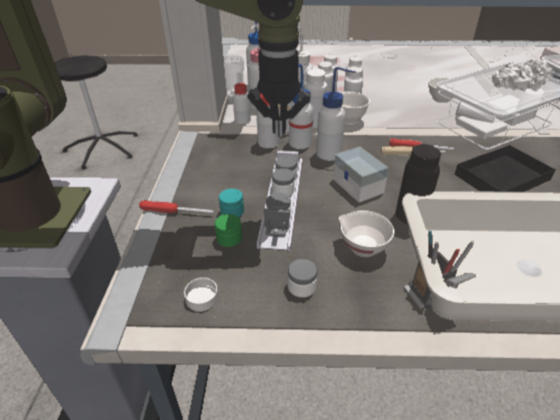

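The wrist view shows, top to bottom: end wall (285,15), jar_wall (283,70), jar_mid (281,138), the gap, jar_end (282,230), then the fingers. Next I'll measure the lids here.

```bash
cat >> h.py <<'E'
from scipy.ndimage import label
def lids(f,zl=.046,zh=.062,x0=.53,x1=.63,y0=-.06,y1=.25):
    P=cloud(f);z=P[...,2]
    m=(z>zl)&(z<zh)&(P[...,0]>x0)&(P[...,0]<x1)&(P[...,1]>y0)&(P[...,1]<y1)
    L,n=label(m)
    for i in range(1,n+1):
        Q=P[L==i]
        if len(Q)<80: continue
        (c,r)=cv2.minEnclosingCircle((Q[:,:2]*1000).astype(np.float32))
        vu=np.argwhere(L==i).mean(0)[::-1]
        print(vu.round(0),len(Q),'c',np.round(c,1),'r',round(r,1),'z',Q[:,2].mean().round(4),'y',(Q[:,1].min()*1e3).round(1),(Q[:,1].max()*1e3).round(1),'x',(Q[:,0].min()*1e3).round(1),(Q[:,0].max()*1e3).round(1))
E
python3 - <<'E'
from h import *
lids(load('w1'))
P=cloud(load('w1'))
for v in range(8,35,2): print(v,P[v,285].round(4))
for v in (180,100):
  for u in (244,248,252,256,306,310,314,318,322): print(v,u,P[v,u].round(4))
E
```

```text
[282.  20.] 959 c [588.8 200.6] r 27.8 z 0.0566 y 194.7 206.4 x 561.0 616.3
[283.  71.] 3346 c [586.5 161.1] r 27.9 z 0.055 y 133.3 188.7 x 559.1 614.2
[281. 139.] 2724 c [580.3 102.6] r 27.9 z 0.0549 y 75.3 130.4 x 552.9 607.9
[281. 233.] 1953 c [572.3   5.4] r 27.8 z 0.0546 y -19.5 33.2 x 544.5 600.0
8 [0.5939 0.2208 0.0118]
10 [0.5937 0.2189 0.0125]
12 [0.5936 0.2174 0.0121]
14 [0.5918 0.2031 0.0579]
16 [0.5917 0.2016 0.0585]
18 [0.5916 0.2001 0.0585]
20 [0.5915 0.1989 0.0577]
22 [0.5914 0.1973 0.0583]
24 [0.5914 0.1969 0.0542]
26 [0.5915 0.1968 0.0487]
28 [0.5915 0.1965 0.0439]
30 [0.5917 0.1969 0.0356]
32 [0.5918 0.1966 0.0303]
34 [0.5919 0.1967 0.0224]
180 244 [ 0.5338  0.0568 -0.    ]
180 248 [ 0.5384  0.0563 -0.0007]
180 252 [0.5448 0.0591 0.0147]
180 256 [0.5483 0.0568 0.0055]
180 306 [0.6051 0.0523 0.0059]
180 310 [0.6089 0.0539 0.0148]
180 314 [ 0.6149  0.05   -0.0009]
180 318 [0.6193 0.0501 0.0011]
180 322 [0.6239 0.0498 0.0015]
100 244 [ 0.544   0.1434 -0.0011]
100 248 [0.5498 0.1423 0.0142]
100 252 [0.5538 0.142  0.0132]
100 256 [0.5574 0.142  0.0057]
100 306 [0.6098 0.1378 0.0052]
100 310 [0.614  0.1374 0.0062]
100 314 [0.6171 0.1367 0.0159]
100 318 [6.231e-01 1.369e-01 1.000e-04]
100 322 [ 0.6275  0.1366 -0.0012]
```

```bash
python3 -c "
from h import *
print(delta([.5763,.054,.018],-.0775))"
```

```text
[array([0.258, 0.017, 5.909]), np.float64(-0.06)]
```

Call:
servo_tool([
  [[0.25,0,1.5],-0.06,0],
  [[0.25,0,3.0],-0.06,0],
  [[0.25,0,3.5],-0.06,0],
  [[0.25,0,3.5],-0.06,0],
])

```text
t: 2.75
eef_pos: [0.5756, 0.0545, 0.09]
tool_rot: [0.734, 0.679, -0.001, -0.0]
contact_force: [0.2, 0.4, 1.0]
finger_gap: 0.002
```

```bash
python3 -c "
from h import *
s=state();print(s['t'],s['eef_pos'],s['contact_force'])
print(delta([.5763,.054,.018],-.0775))"
```

```text
2.75 [0.57555446 0.05447145 0.08997771] [0.22255061 0.42863739 1.03491756]
[array([-0.013,  0.029,  2.399]), np.float64(0.005)]
```

Call:
servo_tool([
  [[0,0.02,0.8],0,0],
  [[0,0.02,1.6],0,0],
  [[0,0.02,2.2],0,0],
  [[0,0.02,2.4],0,0],
  [[0,0.02,2.4],0,0],
])

```text
t: 3.38
eef_pos: [0.5772, 0.0553, 0.0189]
tool_rot: [0.733, 0.68, 0.0, 0.0]
contact_force: [0.2, -0.1, -0.6]
finger_gap: -0.001
```

```bash
python3 -c "
from h import *
s=state();print(s['t'],s['eef_pos'],s['contact_force'])
snap('side','s2');snap('scene','sc2');import cv2
a=cv2.resize(load('s2')['frame'][90:260,190:350],None,fx=3.5,fy=3.5);cv2.imwrite('pics/s2c.png',a)"
```

```text
3.375 [0.57722557 0.05534395 0.01888362] [ 0.18843914 -0.11178269 -0.61837627]
```

View pics/s2c.png

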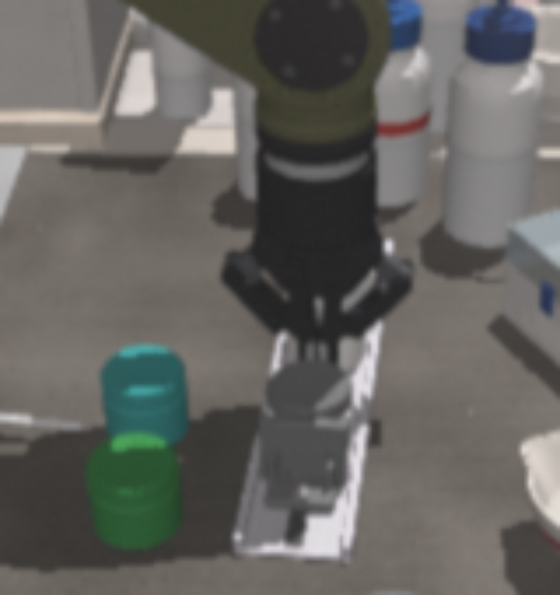

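The fingers are in the gap, with no contact. I'll push jar_mid toward the wall slowly.

Call:
servo_tool([
  [[0.08,0,0],0,0],
  [[0.16,0,0],0,0],
  [[0.24,0,0],0,0],
  [[0.3,0,0],0,0],
  [[0.35,0,0],0,0],
  [[0.4,0,0],0,0],
  [[0.4,0,0],0,0],
])

```text
t: 4.35
eef_pos: [0.5777, 0.0673, 0.0184]
tool_rot: [0.733, 0.68, -0.0, 0.0]
contact_force: [-0.9, -1.7, 1.2]
finger_gap: 0.0
```

Call:
servo_tool([
  [[0.03,0,0],0,0],
  [[0.06,0,0],0,0],
  [[0.09,0,0],0,0],
  [[0.12,0,0],0,0],
])

```text
t: 4.85
eef_pos: [0.578, 0.071, 0.0184]
tool_rot: [0.733, 0.68, 0.0, 0.0]
contact_force: [-1.1, -3.2, 1.8]
finger_gap: 0.003
```

Call:
servo_tool([
  [[0.03,0,0],0,0],
  [[0.06,0,0],0,0],
  [[0.06,0,0],0,0],
])

```text
t: 5.22
eef_pos: [0.5781, 0.0729, 0.0184]
tool_rot: [0.733, 0.68, 0.0, -0.0]
contact_force: [0.1, -2.8, 2.2]
finger_gap: -0.003
```

Call:
servo_tool([
  [[0.03,0,0],0,0],
  [[0.06,0,0],0,0],
  [[0.06,0,0],0,0],
])

```text
t: 5.6
eef_pos: [0.5783, 0.0746, 0.0184]
tool_rot: [0.733, 0.68, 0.0, 0.0]
contact_force: [-0.5, -4.1, 2.8]
finger_gap: -0.006
```

Call:
servo_tool([
  [[0.03,0,0],0,0],
  [[0.06,0,0],0,0],
  [[0.06,0,0],0,0],
])

```text
t: 5.98
eef_pos: [0.5783, 0.0748, 0.0184]
tool_rot: [0.733, 0.68, -0.001, 0.001]
contact_force: [-1.2, -9.2, 2.4]
finger_gap: 0.005
```

Call:
servo_tool([
  [[0.03,0,0],0,0],
  [[0.06,0,0],0,0],
  [[0.06,0,0],0,0],
])

```text
t: 6.35
eef_pos: [0.5784, 0.075, 0.0184]
tool_rot: [0.733, 0.68, -0.002, 0.002]
contact_force: [-1.6, -16.7, 4.1]
finger_gap: 0.001
```

Wall felt at finger y≈0.0748. Now back off and push jar_end and the stop the other way.

Call:
servo_tool([
  [[-0.3,0,0],0,0],
  [[-0.6,0,0],0,0],
  [[-0.85,0,0],0,0],
  [[-1.0,0,0],0,0],
  [[-1.1,0,0],0,0],
  [[-1.1,0,0],0,0],
])

```text
t: 7.1
eef_pos: [0.576, 0.0452, 0.0184]
tool_rot: [0.733, 0.68, 0.0, -0.0]
contact_force: [-0.1, 0.9, -0.1]
finger_gap: -0.004
```

Call:
servo_tool([
  [[-0.04,0,0],0,0],
  [[-0.08,0,0],0,0],
  [[-0.12,0,0],0,0],
  [[-0.16,0,0],0,0],
])

```text
t: 7.6
eef_pos: [0.5756, 0.0406, 0.0183]
tool_rot: [0.733, 0.68, 0.0, -0.0]
contact_force: [-0.4, 1.9, 0.4]
finger_gap: -0.001
```

Call:
servo_tool([
  [[-0.04,0,0],0,0],
  [[-0.08,0,0],0,0],
  [[-0.12,0,0],0,0],
  [[-0.16,0,0],0,0],
])

```text
t: 8.1
eef_pos: [0.5752, 0.0361, 0.0184]
tool_rot: [0.733, 0.68, 0.0, -0.0]
contact_force: [-0.3, 4.3, 1.8]
finger_gap: 0.001
```

Call:
servo_tool([
  [[-0.04,0,0],0,0],
  [[-0.08,0,0],0,0],
  [[-0.08,0,0],0,0],
])

```text
t: 8.48
eef_pos: [0.575, 0.0333, 0.0183]
tool_rot: [0.733, 0.68, -0.0, -0.0]
contact_force: [0.2, 4.6, 0.4]
finger_gap: -0.0
```

Call:
servo_tool([
  [[-0.04,0,0],0,0],
  [[-0.08,0,0],0,0],
  [[-0.08,0,0],0,0],
])

```text
t: 8.85
eef_pos: [0.5749, 0.0307, 0.0183]
tool_rot: [0.733, 0.68, -0.0, 0.0]
contact_force: [-1.1, 3.3, 0.7]
finger_gap: 0.002
```

Call:
servo_tool([
  [[-0.04,0,0],0,0],
  [[-0.08,0,0],0,0],
  [[-0.08,0,0],0,0],
])

```text
t: 9.22
eef_pos: [0.5747, 0.0295, 0.0184]
tool_rot: [0.733, 0.68, 0.001, -0.001]
contact_force: [0.4, 9.0, 1.2]
finger_gap: -0.001
```

Hard stop felt: the gap is now about 67 mm, with its centre at TCP y≈0.052. Next I'll rise and go look at the loose jar.

Call:
servo_tool([
  [[0.2,0,0],0,0],
  [[0.3,0,-0.8],0,0],
  [[0.3,0,-2.4],0,0],
  [[0.3,0,-4.0],0,0],
  [[0.3,0,-5.6],0,0],
  [[0.3,0,-5.9],0,0],
])

```text
t: 9.98
eef_pos: [0.5778, 0.0366, 0.2003]
tool_rot: [0.733, 0.68, 0.002, 0.004]
contact_force: [0.0, 0.4, 0.1]
finger_gap: -0.003
```

```bash
python3 -c "
from h import *
s=state();print(s['t'],s['eef_pos'],s['contact_force'])
lids(snap('wrist','w3'))
print(delta([.62,-.275,.195],-.0775))"
```

```text
9.975 [0.57778116 0.03658507 0.20027101] [0.01087688 0.37133847 0.10952388]
[278.  69.] 7252 c [584.5 148. ] r 62.4 z 0.0552 y 86.0 206.5 x 553.4 616.8
[276. 236.] 1934 c [566.6 -15.6] r 35.8 z 0.0544 y -41.8 18.5 x 541.4 599.2
[array([-10.253,   2.209,   0.163]), np.float64(0.018)]
```

Call:
servo_tool([
  [[-1.8,0.4,0],0,0],
  [[-3.6,0.8,0],0,0],
  [[-5.4,1.2,0],0,85],
  [[-7.2,1.6,0],0,85],
  [[-9.0,2.0,0],0,85],
  [[-10.25,2.2,0.1],0,85],
  [[-10.25,2.2,0.1],0,85],
  [[-10.25,2.2,0.1],0,85],
])

```text
t: 11.02
eef_pos: [0.6172, -0.2736, 0.1903]
tool_rot: [0.733, 0.68, -0.001, -0.002]
contact_force: [-0.0, -0.7, 0.7]
finger_gap: 0.991
```

```bash
python3 -c "
from h import *
s=state();print(s['t'],s['eef_pos'],s['contact_force'],s['finger_gap'])
lids(snap('wrist','w4'),x0=.57,x1=.68,y0=-.26,y1=-.14)
print(delta([.62,-.275,.195],-.0775))"
```

```text
11.025 [ 0.61716282 -0.27355186  0.19025842] [-0.02603798 -0.6949751   0.66183183] 0.9910407311319108
[282. 115.] 2900 c [ 624.5 -196.2] r 27.7 z 0.05 y -223.6 -169.0 x 597.1 651.7
[array([-0.057,  0.09 , -0.14 ]), np.float64(0.027)]
```

View pics/w4.png

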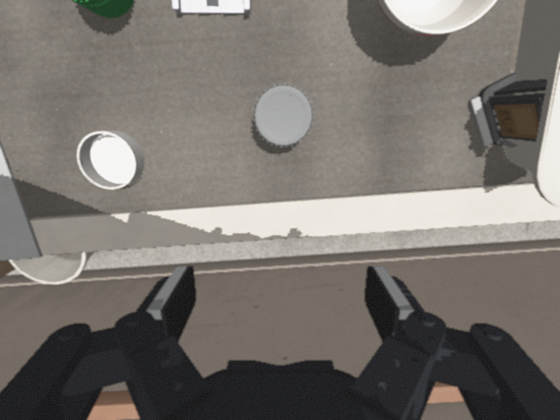

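The loose jar's lid is at wrist (282,115), giving (0.6245, -0.1962), top at z 0.050 and r 28. The cup (108,160) is well clear.

```bash
python3 -c "
from h import *
print(delta([.6245,-.1962,.014],-.0775))"
```

```text
[array([2.568, 0.058, 5.896]), np.float64(0.027)]
```

Call:
servo_tool([
  [[1.4,0.03,1.0],0.03,85],
  [[2.57,0.06,2.2],0.03,85],
  [[2.57,0.06,2.9],0.03,85],
  [[2.57,0.06,2.9],0.03,85],
])

```text
t: 11.58
eef_pos: [0.6243, -0.1961, 0.103]
tool_rot: [0.734, 0.679, -0.001, -0.002]
contact_force: [1.1, -0.9, -0.3]
finger_gap: 0.996
```

```bash
python3 -c "
from h import *
s=state();print(s['t'],s['eef_pos'],s['contact_force'],s['finger_gap'])
print(delta([.6245,-.1962,.014],-.0775))"
```

```text
11.575 [ 0.62426441 -0.19608392  0.10303103] [ 1.1089821  -0.89342754 -0.27325595] 0.9958190369189536
[array([-0.006,  0.02 ,  2.968]), np.float64(0.006)]
```

Call:
servo_tool([
  [[0,0.01,1.0],0,85],
  [[0,0.01,2.0],0,85],
  [[0,0.01,2.7],0,85],
  [[0,0.01,2.95],0,85],
  [[0,0.01,2.95],0,60],
  [[0,0.01,2.95],0,45],
  [[0,0.01,2.95],0,45],
  [[0,0.01,2.95],0,45],
])

```text
t: 12.58
eef_pos: [0.6272, -0.1979, 0.0186]
tool_rot: [0.734, 0.679, 0.001, 0.001]
contact_force: [-0.4, -0.6, 4.9]
finger_gap: 0.636
```

Call:
servo_tool([
  [[0,0,0],0,45],
  [[0,0,0],0,45],
])

```text
t: 12.82
eef_pos: [0.6272, -0.1979, 0.0186]
tool_rot: [0.734, 0.679, 0.001, 0.001]
contact_force: [-0.3, -1.6, 6.3]
finger_gap: 0.636
```

```bash
python3 -c "
from h import *
s=state();print(s['t'],s['eef_pos'],s['contact_force'],s['finger_gap'])
snap('wrist','w5')"
```

```text
12.825 [ 0.62720813 -0.19791829  0.01859324] [-0.32877855 -1.62206165  6.32039966] 0.6364486756661153
```

View pics/w5.png

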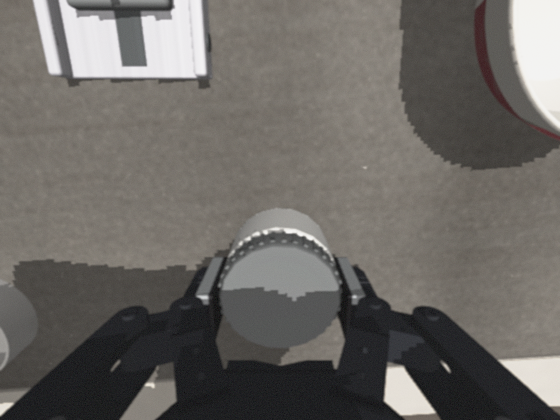

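Call:
servo_tool([
  [[0,0,-0.5],0,45],
  [[0,0,-1.5],0,45],
  [[0,0,-3],0,45],
  [[0,0,-4],0,45],
  [[0,0,-4],0,45],
])

```text
t: 13.5
eef_pos: [0.6276, -0.198, 0.1404]
tool_rot: [0.734, 0.679, 0.001, 0.003]
contact_force: [0.3, -0.3, -2.8]
finger_gap: 0.637
```

```bash
python3 -c "
from h import *
s=state();print(s['t'],s['eef_pos'],s['contact_force'],s['finger_gap'],s['tool_rot'])
f=snap('wrist','w6');P=cloud(f);z=P[...,2]
e=s['eef_pos']
m=(abs(P[...,0]-e[0])<.04)&(abs(P[...,1]-e[1])<.04)&(z>.1)&(z<.2)
Q=P[m];print(np.percentile(Q[:,2],[5,25,50,75,95]))
print(P[300,280],P[270,280],P[300,250],P[300,310],P[330,280])
snap('side','s6');snap('scene','sc6')
a=cv2.resize(load('s6')['frame'][120:320,200:420],None,fx=3.5,fy=3);cv2.imwrite('pics/s6c.png',a)
print(delta([.5764,.0522,e[2]],-.0775))"
```

```text
13.5 [ 0.62758769 -0.19795302  0.14038421] [ 0.2552119  -0.30477832 -2.76272704] 0.6369064847143754 [0.73427926 0.67884077 0.00132182 0.00272582]
[0.14416119 0.17029385 0.17161581 0.1725719  0.19537983]
[ 0.62705439 -0.19715211  0.17121226] [ 0.62825326 -0.18160701  0.17238676] [ 0.61381438 -0.19621038  0.17100914] [ 0.64024639 -0.19790654  0.1716773 ] [ 0.62578977 -0.21347847  0.17084465]
[array([ 8.148, -2.251, -0.18 ]), np.float64(-0.009)]
```

View pics/s6c.png

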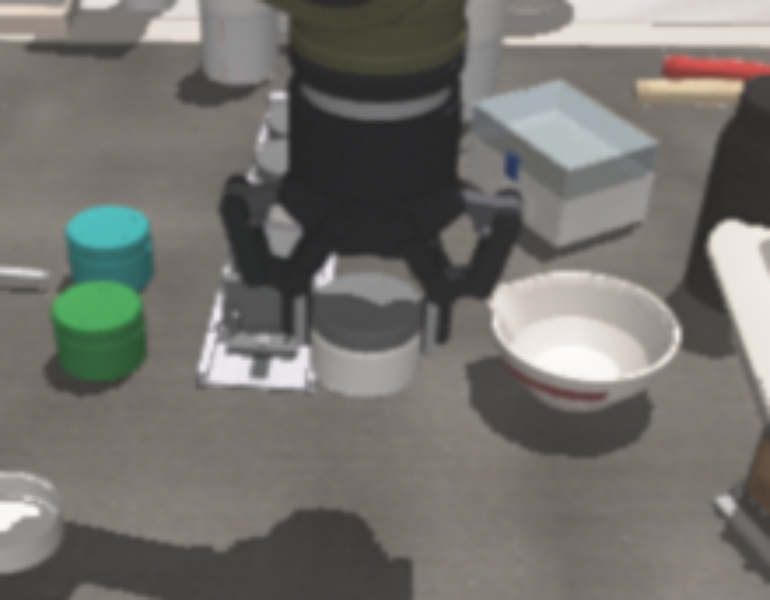

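View pics/w6.png

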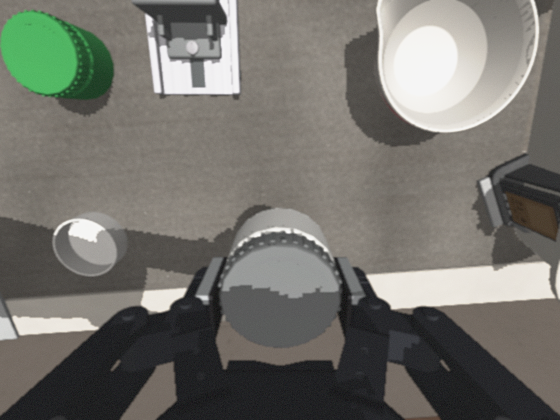

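```bash
python3 -c "
from h import *
def pl(f,c,zl,zh,r=.024):
    P=cloud(f);z=P[...,2];m=(np.hypot(P[...,0]-c[0],P[...,1]-c[1])<r)&(z>zl)&(z<zh);Q=P[m]
    A=np.c_[Q[:,:2]-Q[:,:2].mean(0),np.ones(len(Q))];k=np.linalg.lstsq(A,Q[:,2],rcond=None)[0];print(len(Q),k.round(4),'tilt deg',np.degrees(k[:2]).round(2))
    return P,m
pl(load('w4'),(.6245,-.1962),.04,.06)
P,m=pl(load('w6'),(.6276,-.198),.165,.178,.03)
pl(load('side0'),(.623,-.198),.04,.06)
pl(load('s6'),(.6266,-.201),.16,.178)
f=load('w6');P=cloud(f);z=P[...,2]
m=(np.hypot(P[...,0]-.6276,P[...,1]+.198)<.04)&(z>.167)&(z<.175);Q=P[m];L=label(m)[0]
print(cv2.minEnclosingCircle((Q[:,:2]*1000).astype(np.float32)),Q.min(0),Q.max(0))
"
```

```text
2283 [0.0007 0.0018 0.05  ] tilt deg [0.04 0.1 ]
11289 [ 0.0012 -0.0244  0.1715] tilt deg [ 0.07 -1.4 ]
389 [-0.0017  0.0001  0.0483] tilt deg [-0.1   0.01]
479 [-0.0166  0.039   0.1668] tilt deg [-0.95  2.23]
((628.0875244140625, -191.63966369628906), 39.377113342285156) [ 0.58882812 -0.22328986  0.16700503] [ 0.6673391  -0.16811497  0.17498524]
```

```bash
python3 -c "
from h import *
f=load('w6');P=cloud(f)
for v in range(255,345,10): print(v,P[v,280].round(4),P[v,240].round(4),P[v,320].round(4))
Q=P[255:340:3,240:321:3].reshape(-1,3);Q=Q[(Q[:,2]>.168)&(Q[:,2]<.175)]
for _ in range(4):
    A=np.c_[Q[:,:2]-[.627,-.197],np.ones(len(Q))];k=np.linalg.lstsq(A,Q[:,2],rcond=None)[0];r=Q[:,2]-A@k;Q=Q[abs(r)<2*r.std()+1e-5]
print(len(Q),k,np.degrees(k[:2]),r.std())
"
```

```text
255 [ 0.6288 -0.1747  0.1723] [ 0.6117 -0.1748  0.1693] [ 0.6457 -0.1774  0.1696]
265 [ 0.6284 -0.1802  0.1706] [ 0.6118 -0.1778  0.1726] [ 0.6451 -0.1804  0.1728]
275 [ 0.6281 -0.1841  0.1722] [ 0.6109 -0.1834  0.1711] [ 0.645  -0.1854  0.1724]
285 [ 0.6277 -0.1893  0.1717] [ 0.6104 -0.1879  0.1717] [ 0.6449 -0.1908  0.1716]
295 [ 0.6273 -0.1946  0.1712] [ 0.6098 -0.1929  0.1716] [ 0.6447 -0.1958  0.1715]
305 [ 0.6268 -0.2002  0.1706] [ 0.6091 -0.1983  0.1712] [ 0.6446 -0.2014  0.171 ]
315 [ 0.6265 -0.2046  0.1718] [ 0.6086 -0.2031  0.1718] [ 0.6444 -0.2062  0.1716]
325 [ 0.626  -0.2105  0.1711] [ 0.6082 -0.2077  0.1727] [ 0.6441 -0.2107  0.1727]
335 [ 0.6256 -0.2157  0.1716] [ 0.6069 -0.2158  0.1697] [ 0.7156 -0.8234 -0.5192]
672 [ 0.00642133 -0.00136562  0.17162489] [ 0.36791514 -0.0782445 ] 0.0004697315641658574
```

```bash
python3 -c "
from h import *
f=load('w6');P=cloud(f)
for u in (270,280,290):
    c=P[215:360,u];ok=abs(c[:,2]-.1716)<.0025;print(u,c[ok][:,1].min(),c[ok][:,1].max(),c[ok][:,0].mean())
    for v in list(range(226,246,3))+list(range(340,352,2)): print(v,P[v,u].round(4),end=' ')
    print()
"
```

```text
270 -0.22039515959210704 -0.16867066529155528 0.6229232578343838
226 [ 0.6246 -0.169   0.1526] 229 [ 0.6247 -0.1691  0.1563] 232 [ 0.6246 -0.1705  0.1565] 235 [ 0.6249 -0.1688  0.1641] 238 [ 0.625  -0.1687  0.1677] 241 [ 0.625  -0.1695  0.1691] 244 [ 0.625  -0.1697  0.1716] 340 [ 0.6208 -0.2178  0.1719] 342 [ 0.6207 -0.2192  0.1716] 344 [ 0.6206 -0.2199  0.1721] 346 [ 0.6206 -0.2204  0.1728] 348 [ 0.5505 -0.8247 -0.478 ] 350 [ 0.5508 -0.8241 -0.469 ] 
280 -0.22187775335902865 -0.1695873630095915 0.6272904030883518
226 [ 0.6294 -0.1688  0.1543] 229 [ 0.6293 -0.1693  0.1567] 232 [ 0.6292 -0.1705  0.1575] 235 [ 0.6292 -0.1698  0.1625] 238 [ 0.6292 -0.1696  0.1664] 241 [ 0.6292 -0.1698  0.1691] 244 [ 0.6291 -0.1703  0.1711] 340 [ 0.6254 -0.2181  0.1719] 342 [ 0.6253 -0.2194  0.1718] 344 [ 0.6252 -0.2204  0.1719] 346 [ 0.6252 -0.2212  0.1723] 348 [ 0.5826 -0.8232 -0.4736] 350 [ 0.5824 -0.8246 -0.4667] 
290 -0.22190238877401391 -0.170135038328204 0.6316310742501057
226 [ 0.634  -0.1697  0.1529] 229 [ 0.6339 -0.1705  0.1546] 232 [ 0.6338 -0.1711  0.1569] 235 [ 0.6336 -0.1702  0.1624] 238 [ 0.6335 -0.1703  0.1656] 241 [ 0.6334 -0.1703  0.1687] 244 [ 0.6333 -0.1708  0.1707] 340 [ 0.63   -0.2187  0.1718] 342 [ 0.63   -0.2189  0.1727] 344 [ 0.6299 -0.2199  0.1729] 346 [ 0.6298 -0.2219  0.172 ] 348 [ 0.6142 -0.8253 -0.4729] 350 [ 0.6138 -0.8261 -0.4655]
```

Gripped level: jar bottom is 19 mm below the TCP and jar centre 2 mm ahead along tool x. Moving over the gap.

```bash
python3 -c "
from h import *
print(delta([.5763,.050,.14],-.0775))"
```

```text
[array([ 8.075, -2.249, -0.167]), np.float64(-0.009)]
```

Call:
servo_tool([
  [[1.3,-0.36,0],0,45],
  [[2.6,-0.72,0],0,45],
  [[3.9,-1.08,0],0,45],
  [[5.2,-1.44,0],0,45],
  [[6.5,-1.8,0],0,45],
  [[7.5,-2.1,0],0,45],
  [[8.07,-2.24,0],0,45],
  [[8.07,-2.24,0],0,45],
])

```text
t: 14.65
eef_pos: [0.5771, 0.0498, 0.1354]
tool_rot: [0.734, 0.679, -0.001, -0.001]
contact_force: [-0.0, -0.5, -2.6]
finger_gap: 0.635
```

```bash
python3 -c "
from h import *
s=state();print(s['t'],s['eef_pos'],s['contact_force'],s['finger_gap'])
f=snap('wrist','w7');lids(f);P=cloud(f)
for u in (270,280,290):
    c=P[215:360,u];z0=s['eef_pos'][2]+.031;ok=abs(c[:,2]-z0)<.0025;print(u,c[ok][:,1].min(),c[ok][:,1].max(),c[ok][:,0].mean())
print(delta([.5763,.050,.07],-.0775))"
```

```text
14.65 [0.57713088 0.04982519 0.13539478] [-0.01568332 -0.47011232 -2.56721451] 0.6352454316961718
[281.  82.] 10652 c [584.4 144.8] r 59.6 z 0.0549 y 85.6 199.9 x 553.7 616.0
270 0.027125539370489175 0.078803663733604 0.5727476526654867
280 0.02633615944416397 0.0779789551616364 0.5770678635329296
290 0.025798388890654483 0.07748742525112978 0.5814323707623628
[array([ 0.03 , -0.042,  2.194]), np.float64(-0.003)]
```

View pics/w7.png

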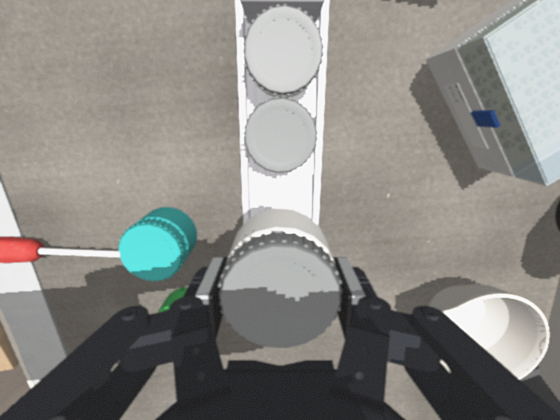

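Call:
servo_tool([
  [[0,-0.03,1.0],0,45],
  [[0,-0.03,2.0],0,45],
  [[0,-0.03,2.6],0,45],
  [[0,-0.03,3.0],0,45],
  [[0,-0.03,3.3],0,45],
  [[0,-0.03,3.5],0,45],
  [[0,-0.03,3.5],0,45],
])

```text
t: 15.58
eef_pos: [0.5771, 0.0493, 0.0318]
tool_rot: [0.734, 0.679, -0.0, -0.0]
contact_force: [-0.6, 0.1, -1.8]
finger_gap: 0.629
```

```bash
python3 -c "
from h import *
s=state();print(s['t'],s['eef_pos'],s['contact_force'],s['finger_gap'])
snap('side','s8');a=cv2.resize(load('s8')['frame'][120:270,200:360],None,fx=4,fy=4);cv2.imwrite('pics/s8c.png',a)"
```

```text
15.575 [0.57709266 0.04933566 0.03181189] [-0.6071665   0.09106845 -1.76323452] 0.6294990531142909
```

View pics/s8c.png

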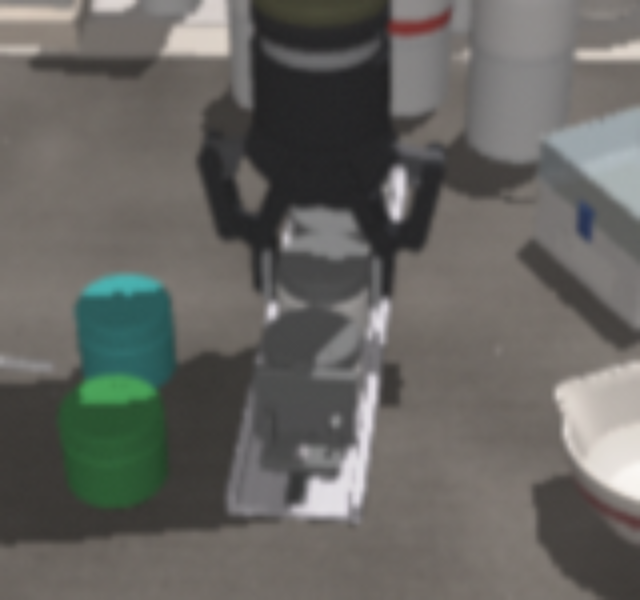

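Call:
servo_tool([
  [[0,0,0.08],0,45],
  [[0,0,0.16],0,45],
  [[0,0,0.22],0,45],
  [[0,0,0.22],0,45],
])

```text
t: 16.12
eef_pos: [0.5769, 0.0493, 0.025]
tool_rot: [0.734, 0.679, -0.0, -0.0]
contact_force: [0.1, -1.1, -1.8]
finger_gap: 0.637
```

Call:
servo_tool([
  [[0,0,0.04],0,45],
  [[0,0,0.04],0,45],
])

```text
t: 16.38
eef_pos: [0.577, 0.0493, 0.024]
tool_rot: [0.734, 0.679, -0.0, -0.0]
contact_force: [0.2, 0.3, -1.5]
finger_gap: 0.64
```

Call:
servo_tool([
  [[0,0,0.03],0,45],
  [[0,0,0.03],0,45],
])

```text
t: 16.62
eef_pos: [0.5772, 0.0493, 0.0236]
tool_rot: [0.734, 0.679, 0.0, 0.0]
contact_force: [-2.5, 0.0, 1.9]
finger_gap: 0.634
```

Call:
servo_tool([
  [[0,0,0.04],0,45],
  [[0,0,0.04],0,45],
])

```text
t: 16.88
eef_pos: [0.5772, 0.0493, 0.0236]
tool_rot: [0.734, 0.679, -0.0, -0.0]
contact_force: [-6.2, -0.2, 10.0]
finger_gap: 0.636
```

On the floor. Relieve the pressure, then open gently.

Call:
servo_tool([
  [[0,0,-0.05],0,50],
  [[0,0,-0.05],0,60],
  [[0,0,-0.05],0,66],
  [[0,0,-0.05],0,70],
  [[0,0,-0.05],0,70],
  [[0,0,-0.05],0,70],
])

```text
t: 17.62
eef_pos: [0.5771, 0.0493, 0.0234]
tool_rot: [0.734, 0.679, 0.0, -0.0]
contact_force: [0.1, 0.4, -0.5]
finger_gap: 0.82
```

Call:
servo_tool([
  [[0,0,-0.5],0,72],
  [[0,0,-1.5],0,72],
  [[0,0,-3],0,72],
  [[0,0,-4.8],0,72],
  [[0,0,-5.8],0,72],
  [[0,0,-5.8],0,72],
])

```text
t: 18.38
eef_pos: [0.5793, 0.0493, 0.2026]
tool_rot: [0.734, 0.679, 0.003, 0.003]
contact_force: [0.5, -0.6, -1.1]
finger_gap: 0.843
```

```bash
python3 -c "
from h import *
s=state();print(s['t'],s['eef_pos'],s['contact_force'],s['finger_gap'])
f=snap('wrist','w9');lids(f);lids(snap('side','s9'))
a=cv2.resize(load('s9')['frame'][120:270,200:360],None,fx=4,fy=4);cv2.imwrite('pics/s9c.png',a)"
```

```text
18.375 [0.57925993 0.04932916 0.20258122] [ 0.51506717 -0.56739794 -1.11114108] 0.8427476929528749
[277.  85.] 6751 c [584.8 147.7] r 62.5 z 0.0552 y 85.6 206.5 x 553.4 616.7
[276. 193.] 2234 c [576.5  50.8] r 28.0 z 0.0548 y 23.7 78.6 x 549.3 604.1
[276. 252.] 2409 c [570.5 -18.5] r 37.2 z 0.0545 y -47.0 18.6 x 541.9 599.0
[281. 185.] 1337 c [576.2  78.9] r 129.7 z 0.0525 y -49.9 207.7 x 540.4 613.1
```

View pics/s9c.png

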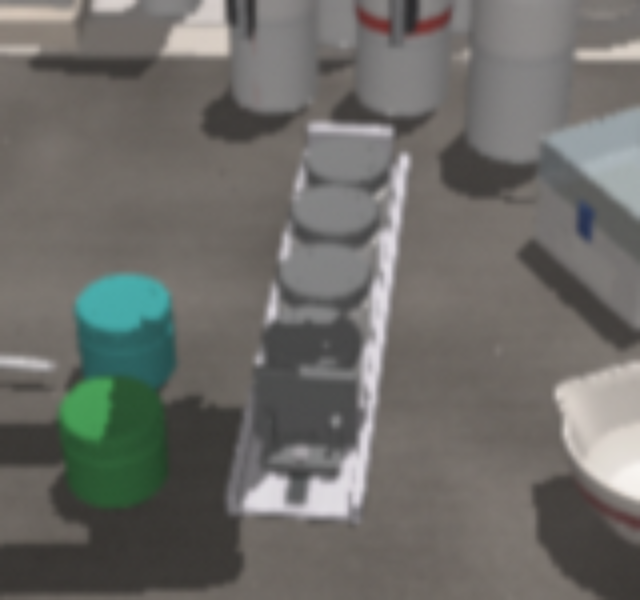

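View pics/w9.png

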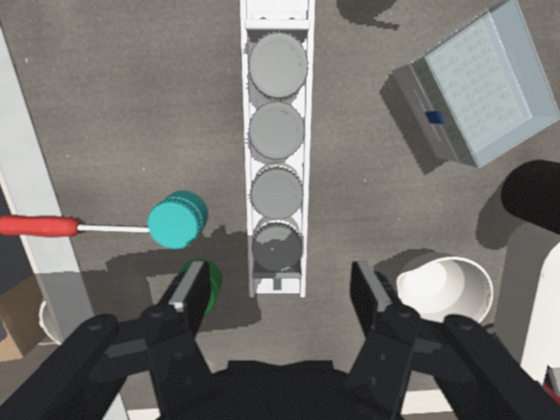

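All four jars are upright in the row. The new jar is at wrist (276,193) with about 7 mm and 5 mm gaps either side. Next I'll close the fingers and go behind the stop.

```bash
python3 -c "
from h import *
print(delta([.5664,-.078,.15],-.0775))
f=load('w9');P=cloud(f)
for v in range(255,300,2): print(v,P[v,277].round(4))"
```

```text
[array([-4.258, -0.014,  1.586]), np.float64(-0.009)]
255 [ 0.5718 -0.0166  0.0549]
257 [ 0.5716 -0.0189  0.0551]
259 [ 0.5714 -0.0215  0.0548]
261 [ 0.5712 -0.024   0.0545]
263 [ 0.571  -0.027   0.0535]
265 [ 0.5708 -0.0287  0.0549]
267 [ 0.5707 -0.0309  0.0554]
269 [ 0.5705 -0.0336  0.0549]
271 [ 0.5702 -0.0373  0.0528]
273 [ 0.5701 -0.038   0.056 ]
275 [ 0.5699 -0.0401  0.0566]
277 [ 0.5697 -0.0433  0.0554]
279 [ 0.5671 -0.0753  0.0062]
281 [ 0.5668 -0.0785  0.0057]
283 [ 0.5666 -0.0813  0.006 ]
285 [ 0.5663 -0.0842  0.0061]
287 [ 0.566  -0.0882  0.0047]
289 [ 0.5659 -0.0902  0.0062]
291 [ 0.5656 -0.0935  0.0058]
293 [ 5.650e-01 -1.005e-01 -2.000e-04]
295 [ 0.5648 -0.1031  0.0006]
297 [ 0.5645 -0.1073 -0.0009]
299 [ 0.5643 -0.1093  0.0008]
```

Call:
servo_tool([
  [[-1.5,0,0],0,40],
  [[-3.0,0,0],0,0],
  [[-4.25,0,0.5],0,0],
  [[-4.25,0,1.5],0,0],
  [[-4.25,0,2.5],0,0],
  [[-4.25,0,2.8],0,0],
  [[-4.25,0,2.8],0,0],
])

```text
t: 19.35
eef_pos: [0.5661, -0.0775, 0.112]
tool_rot: [0.734, 0.679, -0.001, -0.001]
contact_force: [1.1, 0.1, 0.1]
finger_gap: -0.003
```

```bash
python3 -c "
from h import *
s=state();print(s['t'],s['eef_pos'],s['contact_force'],s['finger_gap'])
print(delta([.5664,-.078,.033],-.0775))"
```

```text
19.35 [ 0.56611115 -0.07747442  0.1119678 ] [1.07460776 0.09254962 0.09081821] -0.0031316949369932065
[array([-0.018,  0.019,  2.632]), np.float64(-0.008)]
```

Call:
servo_tool([
  [[0,0.02,1.2],0,0],
  [[0,0.02,2.2],0,0],
  [[0,0.02,2.6],0,0],
  [[0,0.02,2.6],0,0],
  [[0,0.02,2.6],0,0],
])

```text
t: 19.98
eef_pos: [0.569, -0.0781, 0.0373]
tool_rot: [0.734, 0.679, 0.001, 0.001]
contact_force: [-0.3, 0.6, 0.6]
finger_gap: -0.0
```

Call:
servo_tool([
  [[0.15,0,0],0,0],
  [[0.3,0,0],0,0],
  [[0.45,0,0],0,0],
  [[0.5,0,0],0,0],
  [[0.55,0,0],0,0],
  [[0.6,0,0],0,0],
  [[0.6,0,0],0,0],
])

```text
t: 20.85
eef_pos: [0.569, -0.0598, 0.0354]
tool_rot: [0.734, 0.679, -0.0, -0.0]
contact_force: [0.2, -0.1, -0.9]
finger_gap: -0.001
```

Call:
servo_tool([
  [[0.04,0,0],0,0],
  [[0.08,0,0],0,0],
  [[0.12,0,0],0,0],
  [[0.16,0,0],0,0],
  [[0.2,0,0],0,0],
])

```text
t: 21.48
eef_pos: [0.5695, -0.0546, 0.0354]
tool_rot: [0.734, 0.679, -0.001, 0.0]
contact_force: [0.4, -4.0, -0.2]
finger_gap: 0.001
```

Call:
servo_tool([
  [[0.04,0,0],0,0],
  [[0.08,0,0],0,0],
  [[0.12,0,0],0,0],
  [[0.16,0,0],0,0],
  [[0.18,0,0],0,0],
])

```text
t: 22.1
eef_pos: [0.57, -0.0488, 0.0355]
tool_rot: [0.734, 0.679, -0.0, 0.0]
contact_force: [-0.7, -5.7, -0.5]
finger_gap: 0.001
```

Call:
servo_tool([
  [[0.03,0,0],0,0],
  [[0.06,0,0],0,0],
  [[0.08,0,0],0,0],
  [[0.08,0,0],0,0],
])

```text
t: 22.6
eef_pos: [0.5702, -0.0464, 0.0355]
tool_rot: [0.734, 0.679, -0.0, 0.0]
contact_force: [-0.4, -4.5, 0.1]
finger_gap: 0.003
```

Call:
servo_tool([
  [[0.03,0,0],0,0],
  [[0.06,0,0],0,0],
  [[0.06,0,0],0,0],
])

```text
t: 22.98
eef_pos: [0.5703, -0.0445, 0.0354]
tool_rot: [0.734, 0.679, -0.0, 0.0]
contact_force: [-0.2, -5.2, -1.0]
finger_gap: 0.0
```

Call:
servo_tool([
  [[0.02,0,0],0,0],
  [[0.04,0,0],0,0],
  [[0.04,0,0],0,0],
])

```text
t: 23.35
eef_pos: [0.5704, -0.0439, 0.0355]
tool_rot: [0.734, 0.679, -0.001, 0.001]
contact_force: [-0.3, -8.1, -1.0]
finger_gap: -0.001
```

Call:
servo_tool([
  [[0.01,0,0],0,0],
  [[0.02,0,0],0,0],
  [[0.02,0,0],0,0],
])

```text
t: 23.72
eef_pos: [0.5704, -0.0439, 0.0355]
tool_rot: [0.734, 0.679, -0.001, 0.001]
contact_force: [-0.3, -9.7, 0.1]
finger_gap: 0.002
```

Call:
servo_tool([
  [[0.01,0,0],0,0],
  [[0.01,0,0],0,0],
  [[0.01,0,0],0,0],
])

```text
t: 24.1
eef_pos: [0.5704, -0.0438, 0.0355]
tool_rot: [0.734, 0.679, -0.001, 0.001]
contact_force: [-1.7, -10.0, -0.3]
finger_gap: -0.002
```

Call:
servo_tool([
  [[0.01,0,0],0,0],
  [[0.01,0,0],0,0],
])

```text
t: 24.35
eef_pos: [0.5704, -0.0438, 0.0355]
tool_rot: [0.734, 0.679, -0.001, 0.001]
contact_force: [-1.3, -11.1, -0.3]
finger_gap: 0.002
```

Call:
servo_tool([
  [[0,0,0],0,0],
  [[0,0,0],0,0],
])

```text
t: 24.6
eef_pos: [0.5704, -0.0438, 0.0355]
tool_rot: [0.734, 0.679, -0.001, 0.001]
contact_force: [-1.2, -11.4, -0.2]
finger_gap: 0.001
```

Call:
servo_tool([
  [[0.01,0,0],0,0],
  [[0.01,0,0],0,0],
])

```text
t: 24.85
eef_pos: [0.5704, -0.0438, 0.0355]
tool_rot: [0.734, 0.679, -0.001, 0.001]
contact_force: [-1.9, -11.8, -0.5]
finger_gap: 0.004
```

Call:
servo_tool([
  [[0,0,0],0,0],
  [[0,0,0],0,0],
])

```text
t: 25.1
eef_pos: [0.5704, -0.0438, 0.0355]
tool_rot: [0.734, 0.679, -0.001, 0.001]
contact_force: [-0.9, -11.7, -0.2]
finger_gap: 0.001
```

Call:
servo_tool([
  [[0.01,0,0],0,0],
  [[0.015,0,0],0,0],
])

```text
t: 25.35
eef_pos: [0.5704, -0.0437, 0.0355]
tool_rot: [0.734, 0.679, -0.002, 0.002]
contact_force: [-1.9, -14.1, -0.1]
finger_gap: -0.001
```

Call:
servo_tool([
  [[0,0,0],0,0],
  [[0,0,0],0,0],
  [[0,0,0],0,0],
  [[0,0,0],0,0],
])

```text
t: 25.85
eef_pos: [0.5704, -0.0437, 0.0355]
tool_rot: [0.734, 0.679, -0.002, 0.002]
contact_force: [-2.0, -13.0, -0.2]
finger_gap: -0.001
```

Call:
servo_tool([
  [[0,0,0],0,0],
  [[0,0,0],0,0],
  [[0,0,0],0,0],
  [[0,0,0],0,0],
])

```text
t: 26.35
eef_pos: [0.5704, -0.0437, 0.0355]
tool_rot: [0.734, 0.679, -0.002, 0.002]
contact_force: [-1.8, -12.8, -0.1]
finger_gap: 0.003
```

```bash
python3 -c "
from h import *
for i in range(3):
    f=snap('side','s10') if i==0 else grab_frame('side'); s=state(); print(s['t'],s['contact_force'])
"
```

```text
26.4 [ -1.48458322 -13.64525988  -1.4802088 ]
26.45 [ -2.38532653 -13.60996651  -0.32062188]
26.5 [ -1.53179699 -13.74885336  -0.8662742 ]
```

A steady 13 to 14 N was held for over a second with no movement. Next I'll retreat straight back, rise and check.

Call:
servo_tool([
  [[-0.1,0,0],0,0],
  [[-0.3,0,0],0,0],
  [[-0.8,0,0],0,0],
  [[-1.2,0,0],0,0],
  [[-1.2,0,-1.0],0,0],
  [[-1.2,0,-2.8],0,0],
  [[-1.2,0,-4.6],0,0],
  [[-1.2,0,-5.5],0,0],
])

```text
t: 27.5
eef_pos: [0.5691, -0.078, 0.2047]
tool_rot: [0.734, 0.679, 0.002, 0.002]
contact_force: [-0.2, -0.2, 0.3]
finger_gap: 0.002
```

Call:
servo_tool([
  [[1.2,0,0],0,0],
  [[2.5,0,0],0,0],
  [[3.3,0,0],0,0],
  [[3.3,0,0],0,0],
  [[3.3,0,0],0,0],
])

```text
t: 28.12
eef_pos: [0.5754, 0.0208, 0.2003]
tool_rot: [0.734, 0.679, -0.0, 0.0]
contact_force: [-0.3, -0.7, 0.1]
finger_gap: 0.004
```

```bash
python3 -c "
from h import *
s=state();print(s['t'],s['eef_pos'],s['contact_force'])
f=snap('wrist','w11');P=cloud(f)
m=(abs(P[...,2]-.055)<.004)&(abs(P[...,0]-.58)<.05)&(P[...,1]>-.06)&(P[...,1]<.22);Q=P[m]
for y in np.arange(-.04,.21,.004):
    q=Q[abs(Q[:,1]-y)<.002]
    if len(q): print(round(y,3),len(q),round((q[:,0].max()-q[:,0].min())*1e3,1),end=' | ')
f2=snap('side','s11');a=cv2.resize(f2['frame'][120:270,200:360],None,fx=4,fy=4);cv2.imwrite('pics/s11c.png',a)
lids(f2,x0=.59,x1=.66,y0=-.25,y1=-.15)
"
```

```text
28.125 [0.57543435 0.02081693 0.20032085] [-0.27679157 -0.68505483  0.08344631]
-0.036 1 0.0 | -0.032 118 54.3 | -0.028 202 55.6 | -0.024 125 38.6 | -0.02 93 32.9 | -0.016 137 42.2 | -0.012 150 47.4 | -0.008 169 51.4 | -0.004 189 52.3 | -0.0 191 54.4 | 0.004 189 54.8 | 0.008 196 53.6 | 0.012 189 51.4 | 0.016 173 48.1 | 0.02 163 42.8 | 0.024 134 36.7 | 0.028 90 28.3 | 0.032 56 27.3 | 0.036 126 36.2 | 0.04 167 43.0 | 0.044 184 47.8 | 0.048 210 51.7 | 0.052 223 54.4 | 0.056 229 55.1 | 0.06 228 54.7 | 0.064 232 53.7 | 0.068 219 51.5 | 0.072 203 47.3 | 0.076 182 42.4 | 0.08 146 35.4 | 0.084 63 20.8 | 0.088 87 26.5 | 0.092 160 36.6 | 0.096 199 43.0 | 0.1 232 48.3 | 0.104 254 51.3 | 0.108 262 54.0 | 0.112 278 55.4 | 0.116 278 53.8 | 0.12 273 53.1 | 0.124 265 51.1 | 0.128 248 48.2 | 0.132 212 41.5 | 0.136 161 35.2 | 0.14 58 23.5 | 0.144 137 27.5 | 0.148 211 38.9 | 0.152 252 45.6 | 0.156 285 49.1 | 0.16 321 52.1 | 0.164 326 54.8 | 0.168 335 55.3 | 0.172 341 54.9 | 0.176 334 53.8 | 0.18 324 50.5 | 0.184 306 45.8 | 0.188 228 39.6 | 0.192 17 12.7 |
```

View pics/w11.png

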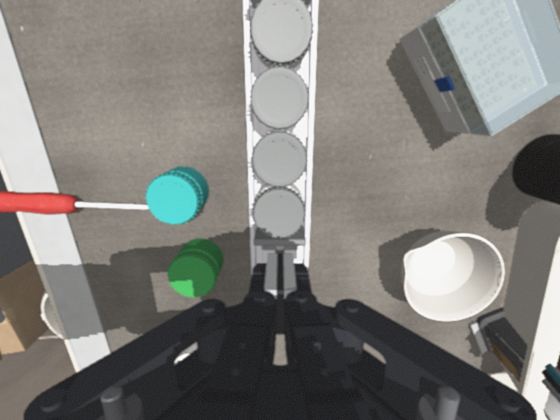

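View pics/s11.png

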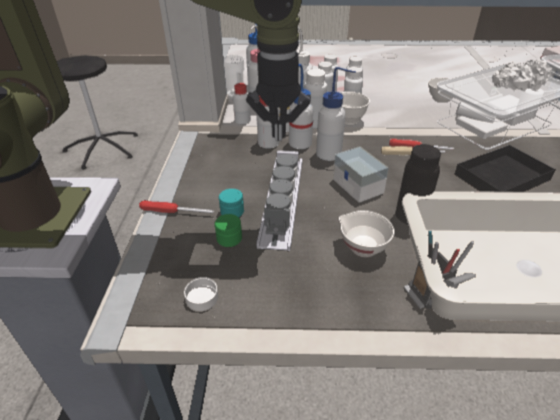

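The wrist view shows the four jars packed at (281,28), (280,97), (279,158) and (279,212), with the stop against the last at (279,242). Centres are 55 to 56 mm apart. In the side view the cup, green and turquoise jars, mortar and tip box look undisturbed.

```bash
python3 -c "
from h import *
print(finish_job())"
```

```text
the job is handed in; nothing more can be done
None
```

The loose jar is now standing upright on the rack floor between jar_mid and jar_end. The end stop is pushed up against the row, and the job was handed in at about 28 s.

- **Opening the gap:** I pushed jar_mid and jar_wall gently until they touched the end wall, then pushed jar_end and the stop back to the hard end of travel. The highest force reading while doing this was about 17 N, against the end wall. The gap came out at about 67 mm, and feel and camera agreed.
- **Placing the jar:** It was held level and set down clear of both neighbours. It pressed on the floor with at most about 10 N before I let go.
- **Closing the row:** The push on the back of the stop was built up slowly, then held at about 13–14 N for about 1.2 s (readings 12.8 to 14.1 N). The row did not move while it was held.
- **Last checks:** The four jars' centres are 55–56 mm apart with the stop against jar_end, which means no gaps within about 1 mm. The lids are level at the right height, the robot is clear of everything, and the other objects look unmoved by eye.
- **Disagreements:** The side camera read y about 3 mm short of the wrist camera. I used the wrist camera because it matched what the arm felt. The gripper also rose about 4 mm while closing on the loose jar, so I measured the held height again before placing it.

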